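Tip out the pivoting wire basket and let it swing back

ROBOT

A 6-joint arm with a two-finger parallel gripper is mounted at the origin on the work surface. World frame = base frame: x ahead of the robot, y to its left, z up, the work surface at z = 0. Lengths are in mm, angles in rad, forces in N, time in s.
With the tool pointing down it reaches from about 400 to 825 mm from the base axis. Payload 7 kg.
Tool frame: the origin (TCP) lies midway between the tips of the shut fingers; the grasp point (between the pads) lies 19 mm behind it; z points along the fingers, y is the line along which they close (so a half turn about z gives the same grasp; the last joint's range is limited). The gripper opens to 85 mm and grips with 20 to 120 N. Pads are 22 mm wide; open, the fingers measure 114 mm over their backs; the gripper's body (76 mm by 85 mm) begins 54 mm behind the grasp point. The pads swing forward as they close: fully open they stand 13 mm farther back than shut.
Start: joints at [1.425, 0.359, 0.012, 0, -1.224, -0.288], TCP at [283.723, 612.451, 231.302] pointing down, gripper open.
Joint ranges: [-3.07, 3.07], [-1.43, 2.12], [-1.02, 1.25], [-3.03, 1.67], [-3.05, -0], [-3.03, 3.03]. Speed limits (rad/s): [2.39, 2.39, 3.01, 3.14, 3.14, 3.14].

INTERFACE

Orientations are given as a unit quaternion [x, y, z, w].
In Python, from bench import arm, vision, finish_job, spotter gives the robot as it stands.
- The arm moves only by the shell command python3 -m inch 'ROWS' [FORCE]. ROWS is a JSON object of lists of equal length, an entry for each row: "rotation": the turn, a rotation vector about the tool's x, y, z in units of 180 degrees (1.0 is 180 degrees), a list of three; "dp": the shift along the tool's x, y, z in units of 0.6 m (1.0 is 0.6 m), a list of three; "jaw": the finger opening in mm, from 0 to 85.4. In form: {"rotation": [[rx, ry, rz], ...], "dp": [[x, y, z], ...], "jaw": [jaw, ...]}. A call has 1 to 20 rows; each row is the pose to reach, as a shift and turn from the pose commanded when the call began, along the tool's axes at that moment, turning the shorter way round; what a row does not reach only later rows make up. A row lasts 1/10 s, in which the tool goes at most 50 mm and 8.59 degrees, less where a joint would pass 70% of its speed; a pose out of reach is approached as far as the arm can. A call with a number of a shift or a turn outside -1 to 1 is refused whole. A call with a gripper value outside its range is refused whole. The fingers move at their own pace and stop on an object; FORCE is the grip in N (left out, the last holds). Time passes only in rows, so rows that repeat a pose let the fingers close. It gives the time, the measured TCP pose, the force, the opening and the grip force at its end, in the units of the state.
- arm.get_obs(): the state, without advancing time (a new reading comes with each control period).
- vision.capture(name): name is "side" or "top"; returns the picture (400x640x3 uint8, red, green, blue); there is no depth.
- vision.get_calibration(name): a dict with "fx", "fy", "cx", "cy" (pixels), "distortion" ([k1, k2, p1, p2, k3] as OpenCV has them; the pictures are not rectified), "R" (3x3) and "t" (3): a world point X has camera coordinates R X + t. Camera axes: x right, y down, z forward; pixel columns grow to the right and rows downward; lengths in mm; the calibration is good to about 2 mm. A picture is of the moment at which its call begins. get_calibration takes no time and is no camera call.
- finish_job(): hands the job in; it is judged then, once.
Trained networks look in the newest picture that a camera, given by its name, has taken for a name from the list of things; names that differ only in an ending like _2 or _b are one class to them, and where a whole thing is asked for, a point or a joint stands for the part that bears it (a point fixed in the world has none). Each returns a list of dicts, best first, with "conf" (0 to 1); they miss things now and then, are a little off and sometimes report something else, mostly with a low value. They report only what shows in the picture. A call takes as long as a camera call. They do not tell look-alikes from the thing itself.
- spotter.find_in(camera, query): "xy" ([column, row] in pixels, amid what is visible of it).
- spotter.trace(camera, query): "pixels" (400x640 bool, what is visible of it) and "xy" ([column, row] in pixels, amid what is visible of it).
- spotter.landmark_of(camera, query): "xy" ([column, row] in pixels: a listed point, or the origin of a listed thing).
The state is a dict: "t": time; "joint_pos": joint angles; "dq": joint speeds; "effort": joint torques, N m; "tcp_pos": TCP position; "tcp_rot": TCP orientation; "wrist_force": force on the tool from outside, world axes, zero at the start; "wrist_torque": the same for the moment, N m; "width": finger opening in mm; "finger_force": force on a finger pad.
Only numpy, scipy, OpenCV 4.12 (cv2) and the standard library are available. Lean on these libraries where they do the work, as an engineer would, in place of code of your own. Each camera call takes 0.05 s, during which the arm holds its last target. There are 200 camera calls.

TASK

Empty the wire basket: push its red bar forward over the top, towards the wooden tray, until the ratchet holds the basket fully tipped and all four oranges have rolled into that tray. Then press the yellow pad to lift the pawl clear and keep it clear while the empty basket swings back fully upright, and let the pawl drop back into the toothed wheel. Do not disturb the plant, the jar, the blue planter or the tray.

Things in the scene. Friction and masses are not known exactly. Their poses are not given: they have to be found in the camera images.
- stand: Dark steel stand fixed to the table, two 300 mm feet, a 206 mm post on each (posts at y = +-88 mm). Origin on the table midway between the posts. x: the way the basket tips; y: towards the ratchet side; z up. The basket's pivot axis runs along y, 200 mm above the origin.
- basket (a joint): Tip angle of the dark wire basket (rad): 0 upright on a stop, grows as the mouth turns towards the stand's +x, end stop 2.2. Basket 150 x 150 x 120 mm, rim 45 mm above and bottom 75 mm below the pivot (counterweight under it to 89 mm), 0.7 kg, bottom-heavy, damped: unheld it swings back to 0 by itself in about 2 s. The oranges have all rolled out by the fully tipped hold.
- wheel_center (a point): Centre of the steel ratchet wheel (radius 50 mm, 12 teeth, 14 mm thick) on the pivot axis at the basket's +y side, turning with it. It lets the basket tip forward freely and holds it from swinging back at about 0.49, 1.01, 1.54 and 2.06 rad, so tipping may be done in several strokes; 2.06 is the fully tipped hold.
- push_bar (a point): Middle of the red push bar, 18 mm thick, 64 mm long, parallel to the stand's y, on a crank at the basket's -y side, 134 mm from the stand's mid plane, 90 mm from the pivot axis. Upright it is 45 mm behind (-x) and 78 mm above the axis; tipping takes it over the top until at 2.09 rad it is level with the axis, in front. Outer 55 mm free all round. A push under 15 N moves it.
- pawl (a joint): Lift angle of the yellow pawl (rad): 0 dropped into the teeth, above 0.20 clear of them, stop at 0.35. Pressing its pad down (1 to 4 N) lifts it; weight and a light spring drop it. It clicks by itself while the basket tips forward. Let go while the basket swings back, it catches the next tooth.
- pawl_pad (a point): Centre of the top face of the yellow press pad (46 mm along stand x, 42 mm along y, 7 mm thick) at the robot end of the pawl. The pawl's pivot is 60 mm in front (+x) of it. At rest the pad is level, about 266 mm above the table; pressed to the stop it sinks 21 mm and slopes 0.35 rad.
- tray: Open wooden tray standing on the table between the stand's feet and in front of them, 300 (x) x 155 (y) x 78 mm high, walls and floor about 6 mm. Origin at the centre of its underside. It catches the oranges.
- orange1_center (a point): Centre of a display orange, a ball 62 mm in diameter, about 0.09 kg, in the basket at the start.
- orange2_center (a point): Centre of a display orange, a ball 62 mm in diameter, about 0.09 kg, in the basket at the start.
- orange3_center (a point): Centre of a display orange, a ball 62 mm in diameter, about 0.09 kg, in the basket at the start.
- orange4_center (a point): Centre of a display orange, a ball 62 mm in diameter, about 0.09 kg, in the basket at the start.
- plant: Bystander: black plant pot with pink flowers, 80 mm across, about 115 mm high. Origin under its centre.
- jar: Bystander: white jar with wooden cap, 80 mm across, 110 mm high. Origin under its centre.
- planter: Bystander: empty blue ceramic planter, 120 mm across, 60 mm high. Origin under its centre.
Mind the look-alikes: they are no part of the job. Leave any black or grey look-alike of the part that bears orange1_center alone.

How it is judged (in metres and radians):
On the way, in this order (a step that is already met when the one before it is completed fails the run):
1. the basket is fully tipped and held by the dropped pawl, and all four oranges are in the tray (value of joint basket above 1.95 rad and value of joint pawl below 0.08 rad and z of each of orange1_center, orange2_center, orange3_center, orange4_center in the frame of tray below 0.1 m and x of orange1_center in the frame of tray between -0.15 and 0.15 m and y of orange1_center in the frame of tray between -0.078 and 0.078 m and x of orange2_center in the frame of tray between -0.15 and 0.15 m and y of orange2_center in the frame of tray between -0.078 and 0.078 m and x of orange3_center in the frame of tray between -0.15 and 0.15 m and y of orange3_center in the frame of tray between -0.078 and 0.078 m and x of orange4_center in the frame of tray between -0.15 and 0.15 m and y of orange4_center in the frame of tray between -0.078 and 0.078 m), for 0.2 s.
2. the pawl is lifted clear with the basket still tipped (value of joint pawl above 0.16 rad and value of joint basket above 1.2 rad).
3. the basket is back upright (value of joint basket below 0.08 rad), for 0.2 s.
At the end, for the whole second after the job is handed in: The basket stands upright (within 0.08 rad of its stop), the pawl is dropped into the wheel (within 0.08 rad), and all four oranges lie in the tray, practically at rest (under 0.08 m/s) (value of joint each of basket, pawl below 0.08 rad and z of each of orange1_center, orange2_center, orange3_center, orange4_center in the frame of tray below 0.1 m and x of orange1_center in the frame of tray between -0.15 and 0.15 m and y of orange1_center in the frame of tray between -0.078 and 0.078 m and x of orange2_center in the frame of tray between -0.15 and 0.15 m and y of orange2_center in the frame of tray between -0.078 and 0.078 m and x of orange3_center in the frame of tray between -0.15 and 0.15 m and y of orange3_center in the frame of tray between -0.078 and 0.078 m and x of orange4_center in the frame of tray between -0.15 and 0.15 m and y of orange4_center in the frame of tray between -0.078 and 0.078 m and linear speed of each of orange1, orange2, orange3, orange4 below 0.08 m/s); the robot touches nothing.
It fails at once if the plant is moved more than 30 mm (distance of plant from where it was at the start of the episode above 0.03 m).
It fails at once if the jar is moved more than 30 mm (distance of jar from where it was at the start of the episode above 0.03 m).
It fails at once if the planter is moved more than 30 mm (distance of planter from where it was at the start of the episode above 0.03 m).
It fails at once if the tray is moved more than 40 mm (distance of tray from where it was at the start of the episode above 0.04 m).
It also fails if it takes over 64 s, if anything falls off the work surface, if the arm or the gripper's body presses on something with over 40 N, if the wrist force passes 120 N, or if a joint passes its speed limit or range.

## Working session

There is one attempt and no reset: what is moved stays moved. The work goes in short steps, Python scripts to look and compute and a shell command to move; the robot and the scene stay as the last step left them, time stands still between calls to the robot, and variables do not carry over. Pictures are saved under pics/ and viewed, at most 13 in all, crops included, and the job is handed in when it is done.

```bash
mkdir -p pics; cat > h.py <<'E'
import numpy as np,cv2
from bench import arm,vision,spotter
def cal(n):
    c=vision.get_calibration(n);K=np.array([[c['fx'],0,c['cx']],[0,c['fy'],c['cy']],[0,0,1.]])
    return K,np.array(c['distortion'],float),np.array(c['R'],float),np.array(c['t'],float)
def proj(n,X):
    K,d,R,t=cal(n);return cv2.projectPoints(np.array(X,float).reshape(-1,1,3),cv2.Rodrigues(R)[0],t,K,d)[0][:,0]
def ray(n,p):
    K,d,R,t=cal(n);u=cv2.undistortPoints(np.array(p,float).reshape(1,1,2),K,d)[0,0]
    return -R.T@t,R.T@np.array([u[0],u[1],1.])
def atz(n,p,z):
    o,v=ray(n,p);return o+v*(z-o[2])/v[2]
def tri(a,b):
    o1,v1=ray('side',a);o2,v2=ray('top',b)
    s=np.linalg.lstsq(np.c_[v1,-v2],o2-o1,rcond=None)[0];A=o1+v1*s[0];B=o2+v2*s[1]
    return (A+B)/2,np.linalg.norm(A-B)
E
python3 - <<'E'
from h import *
np.set_printoptions(precision=1,suppress=True)
for n in('side','top'):
    cv2.imwrite(f'pics/{n}0.png',vision.capture(n)[:,:,::-1])
    K,d,R,t=cal(n);print(n,-R.T@t,R[2])
    for q in 'stand wheel_center push_bar pawl_pad tray plant jar planter orange1_center'.split():
        print(q,[(np.round(r['xy']),round(r['conf'],2)) for r in spotter.landmark_of(n,q)][:5])
print(arm.get_obs())
E
```

```text
side [ 279.3 -897.7  812.4] [ 0.3  0.8 -0.5]
stand [(array([306., 206.]), 0.62), (array([313., 264.]), 0.55)]
wheel_center []
push_bar [(array([305., 204.]), 0.58)]
pawl_pad [(array([263., 159.]), 0.9)]
tray [(array([376., 254.]), 0.85)]
plant [(array([235., 192.]), 0.58)]
jar [(array([333., 220.]), 0.73)]
planter []
orange1_center [(array([374., 299.]), 0.78), (array([285., 313.]), 0.68), (array([304., 220.]), 0.59)]
top [ 512.3    7.9 1368. ] [ 0.1  0.  -1. ]
stand [(array([325., 210.]), 0.86)]
wheel_center [(array([293., 204.]), 0.96)]
push_bar [(array([382., 229.]), 0.87)]
pawl_pad [(array([284., 248.]), 0.9)]
tray [(array([331., 158.]), 0.68), (array([207., 183.]), 0.52)]
plant [(array([210., 254.]), 0.63)]
jar [(array([210., 185.]), 0.81)]
planter [(array([443., 241.]), 0.62)]
orange1_center [(array([389., 186.]), 0.74), (array([337., 221.]), 0.68), (array([385., 249.]), 0.53)]
{'t': 1.0, 'joint_pos': array([ 1.4,  0.4,  0. , -0. , -1.2, -0.3]), 'dq': array([-0., -0.,  0., -0., -0., -0.]), 'effort': array([ -0. , -58.3,  29.4,   6.9,  -0. ,   0. ]), 'tcp_pos': array([283.7, 612.5, 231.3]), 'tcp_rot': array([ 1. , -0.2, -0. , -0. ]), 'wrist_force': array([-0. , -0. ,  0.5]), 'wrist_torque': array([ 0., -0., -0.]), 'finger_force': 0.0, 'width': 84.89580496074807}
```

View pics/side0.png

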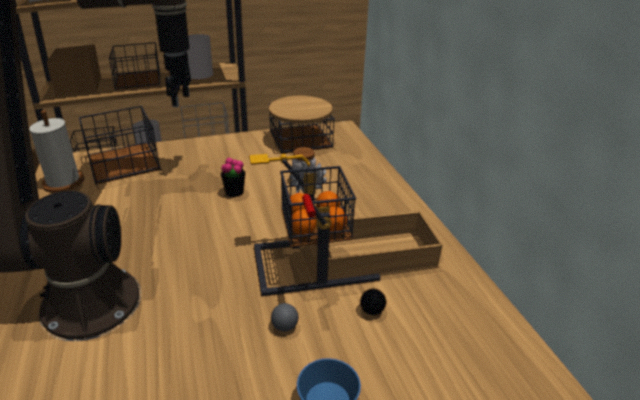

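View pics/top0.png

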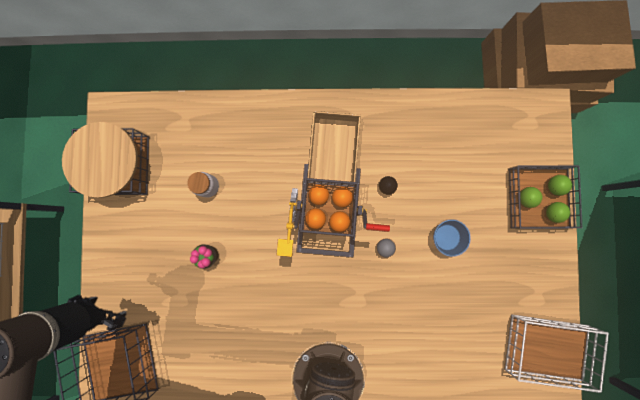

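The side view shows the stand and basket at about (315,215), with the red bar at (308,205) and the yellow pad at (262,159). The top view shows the red bar at (378,228), the pad at (285,248), the wheel at (293,204) and the tray at (333,150).

Things that could be mistaken for the targets, in the top view:
- **Oranges:** the real ones are the four orange balls in the dark basket at (318,196), (340,196), (316,218) and (340,222). The black ball (388,186), the grey ball (385,248) and the green fruit (545,197) are look-alikes.
- **Basket:** the one on the stand at (329,207). The wire baskets at (545,197), (555,350) and (110,360) are not part of the job.

Next I'll check this choice in a close crop and measure.

```bash
python3 - <<'E'
from h import *
np.set_printoptions(precision=1,suppress=True)
im=vision.capture('top')[:,:,::-1]; h=cv2.cvtColor(im.copy(),cv2.COLOR_BGR2HSV)
cv2.imwrite('pics/topc.png',cv2.resize(im[105:275,180:410],None,fx=3.4,fy=3.4,interpolation=cv2.INTER_CUBIC))
for q in('push_bar','pawl_pad'):
    m=spotter.trace('top',q)
    for r in m[:2]:
        p=r['pixels'];ys,xs=np.nonzero(p);print(q,r['conf'],r['xy'],xs.min(),xs.max(),ys.min(),ys.max())
W=atz('top',(293,204),200);P=atz('top',(284,248),266);B=atz('top',(382,229),278)
print('wheel',W,'pad',P,'bar',B)
for q,p,z in(('jar',(210,185),0),('plant',(210,254),0),('planter',(443,241),0),('stand',(325,210),0),('tray',(331,158),0),('grey',(385,248),31),('black',(388,186),31)):print(q,atz('top',p,z))
# red bar axis
red=((h[...,0]<6)|(h[...,0]>174))&(h[...,1]>170)&(h[...,2]>60); red[:, :355]=0;red[:,400:]=0;red[:210]=0;red[245:]=0
ys,xs=np.nonzero(red);print('red',len(xs),xs.min(),xs.max(),ys.min(),ys.max())
v=cv2.fitLine(np.c_[xs,ys].astype(np.float32),cv2.DIST_L2,0,.01,.01).ravel();print(v)
a=[atz('top',v[2:]+k*v[:2],278) for k in(-10,10)];d=a[1]-a[0];print('mid',atz('top',v[2:],278),'yaw',np.arctan2(-d[0] if d[1]>0 else d[0],abs(d[1])))
print('tri bar',tri((307,205),v[2:]),'pad',tri((263,159),(285,248)))
E
```

```text
push_bar 0.92 [331.4, 210.0] 291 389 178 236
pawl_pad 0.84 [287.6, 242.7] 277 295 202 256
wheel [570.9  99.8 200. ] pad [447.8 119.3 266. ] bar [ 498.2 -146.   278. ]
jar [647.8 401.    0. ]
plant [412.4 398.3   0. ]
planter [ 453.  -390.5    0. ]
stand [559.9   6.8   0. ]
tray [737.8 -14.8   0. ]
grey [ 432.6 -189.9   31. ]
black [ 637.4 -203.    31. ]
red 129 366 389 224 230
[  1.    0.1 377.5 226.9]
mid [ 503.9 -134.   278. ] yaw -0.09836693260880468
tri bar (array([ 502.3, -133.7,  277.1]), np.float64(3.3145085557815595)) pad (array([452.8, 115.9, 260.9]), np.float64(10.976911186167726))
```

View pics/topc.png

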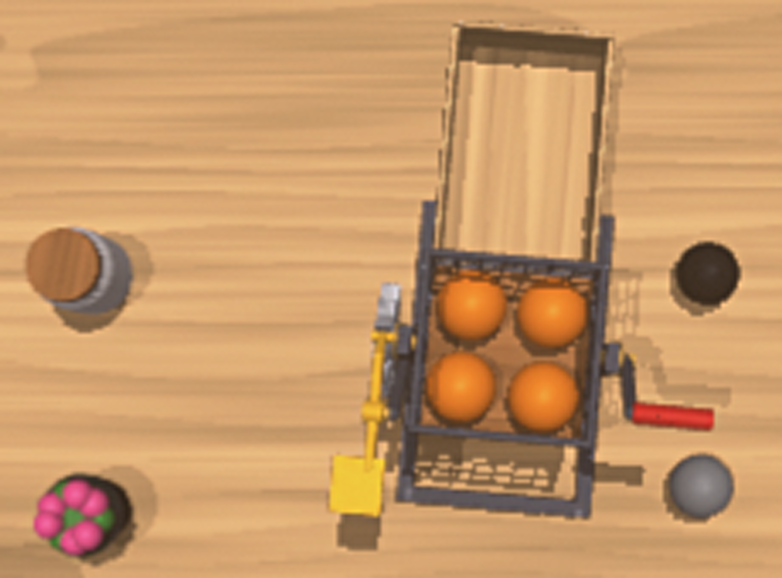

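The crop confirms the choice: four real oranges in the stand's basket, the red crank bar at lower right, and the yellow pad at lower left. The stand's yaw is about -0.09 rad.

```bash
cat >> h.py <<'E'
from scipy.spatial.transform import Rotation as Ro
yaw=-0.09;O=np.array([560,-4.8,0.])
Rz=Ro.from_euler('z',yaw)
def S(x,y,z): return O+Rz.apply([x,y,z])
def plan(*pts,rot=True):
    o=arm.get_obs();R=Ro.from_quat(o['tcp_rot']);p=np.array(o['tcp_pos'])
    best=min((Rz*Ro.from_euler('x',np.pi)*Ro.from_euler('z',k*np.pi) for k in(0,1)),key=lambda T:(R.inv()*T).magnitude())
    print('rot',np.round((R.inv()*best).as_rotvec()/np.pi,4))
    for q in pts: print(np.round(q,0),np.round(R.inv().apply(np.array(q)-p)/600,4))
E
python3 - <<'E'
from h import *
p=arm.get_obs()['tcp_pos']
plan(p+[0,0,130],S(-95,-143,360),S(-82,-143,256))
E
```

```text
rot [-0.      0.     -0.1094]
[284. 612. 361.] [-0.     -0.     -0.2167]
[ 453. -139.  360.] [ 0.7815  1.0177 -0.2145]
[ 465. -140.  256.] [ 0.8019  1.0104 -0.0412]
```

```bash
python3 -m inch '{"rotation":[[0,0,0],[0,0,0],[0,0,0],[0,0,-0.11],[0,0,-0.11],[0,0,-0.11],[0,0,-0.11],[0,0,-0.11],[0,0,-0.11],[0,0,-0.11],[0,0,-0.11],[0,0,-0.11],[0,0,-0.11],[0,0,-0.11],[0,0,-0.11],[0,0,-0.11],[0,0,-0.11],[0,0,-0.11],[0,0,-0.11],[0,0,-0.11]],"dp":[[0,0,-0.215],[0,0,-0.215],[0,0,-0.215],[0.75,0.97,-0.215],[0.75,0.97,-0.215],[0.75,0.97,-0.215],[0.75,0.97,-0.215],[0.75,0.97,-0.215],[0.75,0.97,-0.215],[0.75,0.97,-0.215],[0.75,0.97,-0.215],[0.75,0.97,-0.215],[0.75,0.97,-0.215],[0.75,0.97,-0.215],[0.75,0.97,-0.215],[0.75,0.97,-0.215],[0.75,0.97,-0.215],[0.75,0.97,-0.215],[0.75,0.97,-0.215],[0.75,0.97,-0.215]],"jaw":[0,0,0,0,0,0,0,0,0,0,0,0,0,0,0,0,0,0,0,0]}'
python3 - <<'E'
from h import *
print(arm.get_obs()['joint_pos'])
plan(S(-95,-143,360),S(-82,-143,256))
E
```

```text
t: 3.15
tcp_pos: [447.2, -105.7, 360.1]
tcp_rot: [0.999, -0.045, -0.0, -0.0]
wrist_force: [-0.9, -0.5, 1.1]
width: -0.1
finger_force: 0.0
[ 1.98378513e-01 -6.84641485e-02 -2.10346484e-01 -1.17070337e-04
 -1.42935718e+00  1.28140435e+00]
rot [ 0.      0.0001 -0.0003]
[ 453. -139.  360.] [0.0138 0.054  0.0002]
[ 465. -140.  256.] [0.0356 0.0539 0.1735]
```

```bash
python3 -m inch '{"rotation":[[0,0,0],[0,0,0],[0,0,0],[0,0,0],[0,0,0],[0,0,0]],"dp":[[0.014,0.054,0],[0.014,0.054,0],[0.035,0.054,0.173],[0.035,0.054,0.173],[0.035,0.054,0.173],[0.035,0.054,0.173]],"jaw":[0,0,0,0,0,0]}'
python3 - <<'E'
from h import *
im=vision.capture('side')[:,:,::-1]
t=vision.capture('top')[:,:,::-1]
a=cv2.resize(im[110:280,220:420],(600,510));b=cv2.resize(t[170:270,300:420],(600,500))
cv2.imwrite('pics/a1.png',cv2.resize(np.hstack([a[:500],b]),(800,334)))
plan(S(-60,-143,256),S(40,-143,262))
E
```

```text
t: 3.75
tcp_pos: [465.4, -138.2, 256.9]
tcp_rot: [0.999, -0.043, -0.001, 0.0]
wrist_force: [0.5, 0.4, 0.9]
width: 0.2
finger_force: 0.0
rot [ 0.0001 -0.0011  0.001 ]
[ 487. -142.  256.] [0.0346 0.0026 0.0055]
[ 587. -151.  262.] [ 0.2013  0.0031 -0.0039]
```

View pics/a1.png

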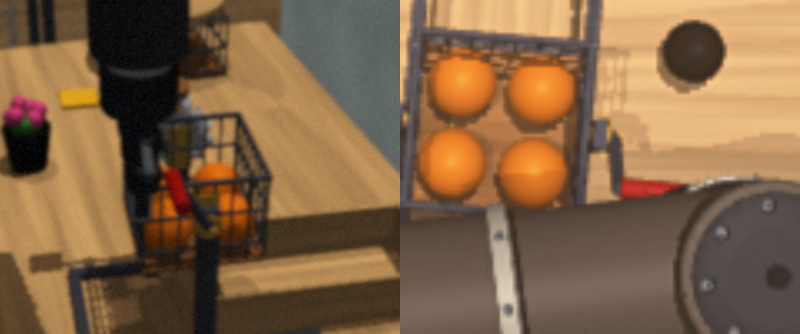

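The fingers are behind the red bar (bar at about (175,190) in the left panel), with the tips below it. I'll push forward gently.

```bash
python3 -m inch '{"rotation":[[0,0,0],[0,0,0],[0,0,0],[0,0,0],[0,0,0],[0,0,0],[0,0,0]],"dp":[[0.018,0.003,0.004],[0.036,0.003,0.005],[0.052,0.003,0.005],[0.068,0.003,0.005],[0.084,0.003,0.005],[0.1,0.003,0.005],[0.1,0.003,0.005]],"jaw":[0,0,0,0,0,0,0]}'
python3 -m inch '{"rotation":[[0,0,0],[0,0,0],[0,0,0],[0,0,0],[0,0,0],[0,0,0],[0,0,0],[0,0,0],[0,0,0]],"dp":[[0.016,0,0],[0.032,0,0],[0.048,0,0],[0.064,0,0],[0.08,0,0],[0.096,0,0],[0.106,0,0],[0.106,0,0],[0.106,0,0]],"jaw":[0,0,0,0,0,0,0,0,0]}'
python3 - <<'E'
from h import *
im=vision.capture('side')[:,:,::-1]
t=vision.capture('top')[:,:,::-1]
a=cv2.resize(im[110:280,220:420],(600,510));b=cv2.resize(t[110:270,260:420],(500,500))
cv2.imwrite('pics/a2.png',np.hstack([a[:500],b])[:,:1100][::1,::1] if 0 else cv2.resize(np.hstack([a[:500],b]),(800,364)))
o=arm.get_obs();print(Rz.inv().apply(o['tcp_pos']-O))
plan(S(20,-143,350))
E
```

```text
t: 4.55
tcp_pos: [526.5, -146.5, 254.3]
tcp_rot: [0.999, -0.044, 0.0, 0.0]
wrist_force: [-1.1, -0.1, 2.1]
width: -0.1
finger_force: 0.0
t: 5.45
tcp_pos: [583.1, -151.1, 249.0]
tcp_rot: [0.999, -0.045, -0.007, -0.001]
wrist_force: [-13.1, 1.3, -10.1]
width: 0.2
finger_force: 6.4
[  36.06905384 -143.61886311  249.15954414]
rot [-0.0003  0.0045  0.    ]
[ 567. -149.  350.] [-0.0291 -0.0012 -0.1677]
```

View pics/a2.png

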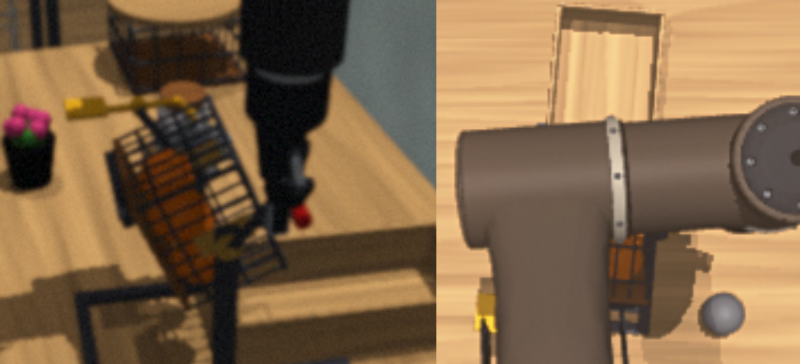

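The basket is tipped about 1.1 rad and the bar is against the finger. I'll follow its arc to pass the 1.54 tooth.

```bash
python3 -m inch '{"rotation":[[0,0,0],[0,0,0],[0,0,0],[0,0,0],[0,0,0],[0,0,0],[0,0,0],[0,0,0]],"dp":[[0.01,0,0.006],[0.019,0,0.013],[0.028,0,0.021],[0.036,0,0.031],[0.044,0,0.041],[0.052,0,0.052],[0.059,0,0.063],[0.059,0,0.063]],"jaw":[0,0,0,0,0,0,0,0]}'
python3 - <<'E'
from h import *
im=vision.capture('side')[:,:,::-1]
cv2.imwrite('pics/a3.png',cv2.resize(im[110:280,220:420],(600,510)))
o=arm.get_obs();print(Rz.inv().apply(o['tcp_pos']-O))
plan(S(40,-143,235),S(40,-143,300),S(84,-143,300),S(86,-143,257))
E
```

```text
t: 6.35
tcp_pos: [614.8, -154.0, 210.0]
tcp_rot: [0.999, -0.045, -0.011, -0.001]
wrist_force: [-24.1, 5.1, -4.0]
width: -0.2
finger_force: 12.0
[  67.85168959 -143.67326844  210.26223881]
rot [-0.0003  0.0068 -0.0002]
[ 587. -151.  235.] [-0.0473 -0.0011 -0.0402]
[ 587. -151.  300.] [-0.0496 -0.0013 -0.1485]
[ 631. -155.  300.] [ 0.0237 -0.0013 -0.1501]
[ 633. -155.  257.] [ 0.0286 -0.0012 -0.0785]
```

View pics/a3.png

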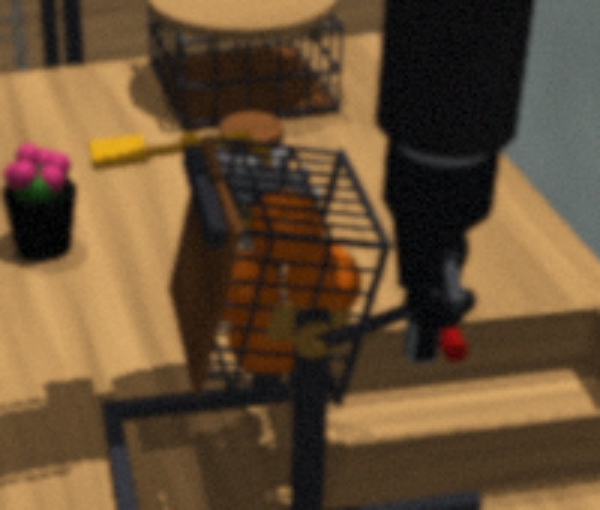

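```bash
python3 - <<'E'
from h import *
for th in np.arange(1.2,2.0,.1):
    a=2.094-th; print(round(th,2),[np.round(proj('side',S(90*np.cos(a),y,200+90*np.sin(a)))[0]) for y in(-166,-134)])
E
```

```text
1.2 [array([360., 212.]), array([356., 203.])]
1.3 [array([363., 214.]), array([359., 205.])]
1.4 [array([366., 216.]), array([361., 208.])]
1.5 [array([368., 219.]), array([363., 210.])]
1.6 [array([370., 221.]), array([365., 213.])]
1.7 [array([371., 224.]), array([367., 216.])]
1.8 [array([372., 228.]), array([368., 219.])]
1.9 [array([373., 231.]), array([368., 222.])]
```

```bash
python3 -m inch '{"rotation":[[0,0.007,0],[0,0.007,0],[0,0.007,0],[0,0.007,0],[0,0.007,0],[0,0.007,0],[0,0.007,0],[0,0.007,0],[0,0.007,0],[0,0.007,0],[0,0.007,0]],"dp":[[-0.01,0,-0.01],[-0.025,0,-0.025],[-0.047,0,-0.04],[-0.05,0,-0.1],[-0.05,0,-0.15],[-0.05,0,-0.15],[0.027,0,-0.15],[0.027,0,-0.15],[0.03,0,-0.11],[0.03,0,-0.085],[0.03,0,-0.085]],"jaw":[0,0,0,0,0,0,0,0,0,0,0]}'
python3 - <<'E'
from h import *
im=vision.capture('side')[:,:,::-1]
cv2.imwrite('pics/a4.png',cv2.resize(im[110:280,220:420],(600,510)))
o=arm.get_obs();print(Rz.inv().apply(o['tcp_pos']-O))
plan(S(86,-143,250),S(92,-143,203))
E
```

```text
t: 7.5
tcp_pos: [640.9, -156.1, 264.4]
tcp_rot: [0.999, -0.044, 0.009, 0.0]
wrist_force: [-1.0, 0.7, 0.1]
width: 0.2
finger_force: 0.0
[  94.80219314 -143.60523206  266.22099281]
rot [ 0.0001 -0.0067  0.0006]
[ 633. -155.  250.] [-0.0152 -0.001   0.0267]
[ 639. -155.  203.] [-0.0069 -0.001   0.1052]
```

View pics/a4.png

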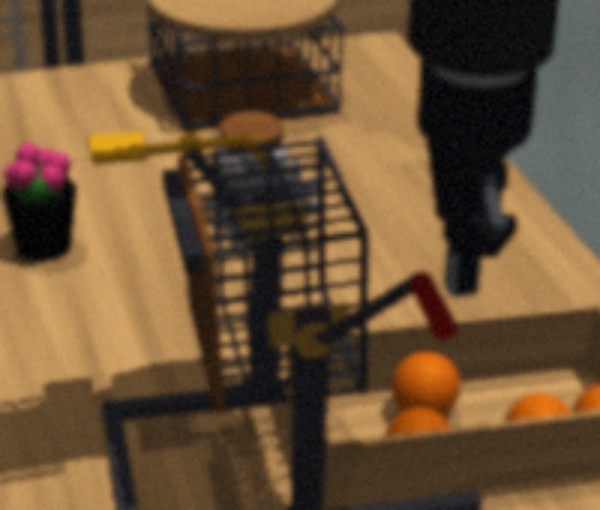

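The basket is held at about 1.54 rad and is empty, and all four oranges are in the tray. The bar end is at (440,320) in the crop and the finger is slightly too far forward. I'll shift back, then press down.

```bash
python3 -m inch '{"rotation":[[0,-0.0067,0],[0,-0.0067,0],[0,-0.0067,0],[0,-0.0067,0],[0,-0.0067,0],[0,-0.0067,0],[0,-0.0067,0],[0,-0.0067,0],[0,-0.0067,0],[0,-0.0067,0],[0,-0.0067,0],[0,-0.0067,0]],"dp":[[-0.018,0,0],[-0.018,0,0.012],[-0.018,0,0.025],[-0.017,0,0.04],[-0.015,0,0.055],[-0.013,0,0.07],[-0.011,0,0.082],[-0.01,0,0.092],[-0.01,0,0.1],[-0.01,0,0.106],[-0.01,0,0.106],[-0.01,0,0.106]],"jaw":[0,0,0,0,0,0,0,0,0,0,0,0]}'
python3 - <<'E'
from h import *
im=vision.capture('side')[:,:,::-1]
cv2.imwrite('pics/a5.png',cv2.resize(im[110:280,220:420],(600,510)))
o=arm.get_obs();print(Rz.inv().apply(o['tcp_pos']-O))
for th in(1.9,2,2.06,2.1,2.15,2.2):
    a=2.094-th; print(round(th,2),(proj('side',S(90*np.cos(a),-166,200+90*np.sin(a)))[0]-[220,110])*3)
E
```

```text
t: 8.75
tcp_pos: [636.8, -155.8, 202.8]
tcp_rot: [0.999, -0.044, 0.0, -0.0]
wrist_force: [1.8, 0.5, 2.4]
width: -0.1
finger_force: 1.2
[  90.00787313 -143.50878661  202.8767179 ]
1.9 [458.29654957 362.1399315 ]
2 [458.9543642  371.97982746]
2.06 [458.7632173  377.95265492]
2.1 [458.39434773 381.9502961 ]
2.15 [457.66462221 386.95429737]
2.2 [456.64007848 391.95499453]
```

View pics/a5.png

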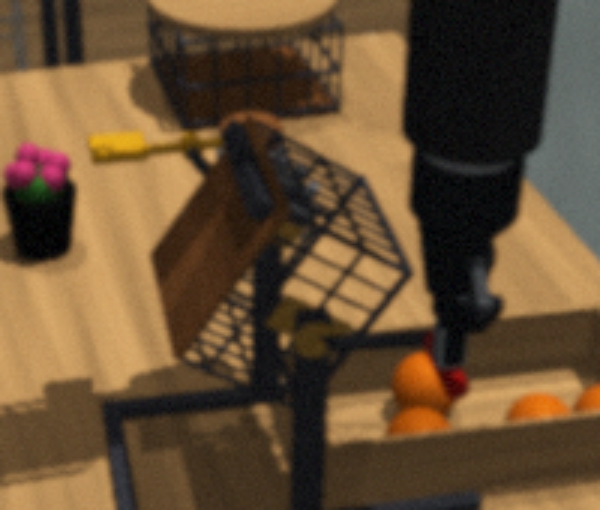

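The bar is pressed to about 2.1 rad or more (bar end at (455,382) in the crop). I'll lift away, then confirm the hold and refine the pad position.

```bash
python3 - <<'E'
from h import *
h=cv2.cvtColor(cv2.imread('pics/top0.png'),cv2.COLOR_BGR2HSV)
m=(abs(h[...,0].astype(int)-25)<5)&(h[...,1]>200)&(h[...,2]>150);m[:,:270]=0;m[:,302:]=0;m[:195]=0;m[265:]=0
m=cv2.morphologyEx(m.astype(np.uint8),cv2.MORPH_OPEN,np.ones((7,7)))
ys,xs=np.nonzero(m);print(len(xs),xs.min(),xs.max(),ys.min(),ys.max())
c=atz('top',(xs.mean(),ys.mean()),266);print(c,Rz.inv().apply(c-O))
plan(S(90,-143,360),[c[0],c[1],360],[c[0],c[1],290])
E
```

```text
Traceback (most recent call last):
ValueError: zero-size array to reduction operation minimum which has no identity
```

```bash
python3 - <<'E'
from h import *
h=cv2.cvtColor(cv2.imread('pics/top0.png'),cv2.COLOR_BGR2HSV)
print(h[248,285],h[248,265])
r=h[248,285].astype(int)
m=(abs(h[...,0].astype(int)-r[0])<5)&(h[...,1]>r[1]-50)&(h[...,2]>r[2]-60);m[:,:270]=0;m[:,302:]=0;m[:195]=0;m[265:]=0
m=cv2.morphologyEx(m.astype(np.uint8),cv2.MORPH_OPEN,np.ones((7,7)))
ys,xs=np.nonzero(m);print(len(xs),xs.min(),xs.max(),ys.min(),ys.max())
c=atz('top',(xs.mean(),ys.mean()),266);print(c,Rz.inv().apply(c-O))
plan(S(90,-143,360),[c[0],c[1],360],[c[0],c[1],290])
E
```

```text
[ 23 191 240] [ 15 120 217]
251 277 292 239 255
[449.9229483  118.11558186 266.        ] [-120.67901465  112.52454398  266.        ]
rot [-0.     -0.0001  0.0005]
[ 637. -155.  360.] [ 1.000e-04 -9.000e-04 -2.619e-01]
[450. 118. 360.] [-0.3503 -0.4273 -0.262 ]
[450. 118. 290.] [-0.3504 -0.4273 -0.1453]
```

```bash
python3 -m inch '{"rotation":[[0,0,0],[0,0,0],[0,0,0],[0,0,0],[0,0,0],[0,0,0],[0,0,0],[0,0,0],[0,0,0],[0,0,0],[0,0,0],[0,0,0],[0,0,0],[0,0,0],[0,0,0],[0,0,0],[0,0,0]],"dp":[[0,0,-0.262],[0,0,-0.262],[0,0,-0.262],[0,0,-0.262],[-0.35,-0.427,-0.262],[-0.35,-0.427,-0.262],[-0.35,-0.427,-0.262],[-0.35,-0.427,-0.262],[-0.35,-0.427,-0.262],[-0.35,-0.427,-0.262],[-0.35,-0.427,-0.262],[-0.35,-0.427,-0.262],[-0.35,-0.427,-0.262],[-0.35,-0.427,-0.145],[-0.35,-0.427,-0.145],[-0.35,-0.427,-0.145],[-0.35,-0.427,-0.145]],"jaw":[0,0,0,0,0,0,0,0,0,0,0,0,0,0,0,0,0]}'
python3 - <<'E'
from h import *
im=vision.capture('side')[:,:,::-1];t=vision.capture('top')[:,:,::-1]
cv2.imwrite('pics/a6.png',np.hstack([cv2.resize(im[110:290,220:450],(460,360)),cv2.resize(t[105:265,265:405],(315,360))]))
for n in('side','top'):print([(np.round(r['xy']),round(r['conf'],2)) for r in spotter.landmark_of(n,'orange1_center')])
c=np.array([449.9,118.1,0])
plan(c+[0,0,268],c+[0,0,247])
for th in(1.54,2.06):
    a=2.094-th; print(round(th,2),(proj('side',S(90*np.cos(a),-166,200+90*np.sin(a)))[0]-[220,110])*2)
E
```

```text
t: 10.5
tcp_pos: [451.0, 117.0, 290.3]
tcp_rot: [0.999, -0.045, 0.0, 0.001]
wrist_force: [-0.4, 0.5, 0.0]
width: -0.1
finger_force: 0.0
[(array([376., 300.]), 0.82), (array([286., 316.]), 0.68), (array([419., 250.]), 0.62), (array([308., 178.]), 0.5)]
[(array([350., 128.]), 0.6), (array([389., 184.]), 0.6), (array([380., 247.]), 0.59)]
rot [-0.0004 -0.0008  0.0004]
[450. 118. 268.] [-0.0021 -0.0001  0.0385]
[450. 118. 247.] [-0.0022 -0.0001  0.0735]
1.54 [297.1781946  219.54639075]
2.06 [305.84214486 251.96843661]
```

View pics/a6.png

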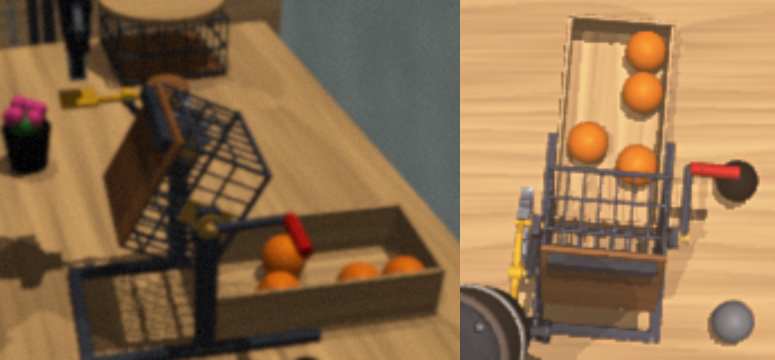

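The basket is held at 2.06 rad (red bar end at (305,250)) and all four oranges lie on the tray floor. Now I'll press the pad.

```bash
python3 -m inch '{"rotation":[[0,0,0],[0,0,0],[0,0,0],[0,0,0],[0,0,0],[0,0,0]],"dp":[[-0.001,0,0.025],[-0.001,0,0.038],[-0.001,0,0.047],[-0.001,0,0.056],[-0.001,0,0.064],[-0.001,0,0.064]],"jaw":[0,0,0,0,0,0]}'; python3 - <<'E'
from h import *
for i in range(1):
    im=vision.capture('side')[:,:,::-1]
cv2.imwrite('pics/a7.png',cv2.resize(im[110:290,220:450],(690,540)))
o=arm.get_obs();print(o['tcp_pos'],o['wrist_force'])
E
```

```text
t: 11.3
tcp_pos: [449.9, 117.9, 251.1]
tcp_rot: [0.999, -0.044, 0.0, 0.0]
wrist_force: [0.9, 0.5, 1.5]
width: -0.2
finger_force: 0.7
[449.87725555 117.93184143 251.35499403] [0.09552632 1.56790858 1.02841482]
```

View pics/a7.png

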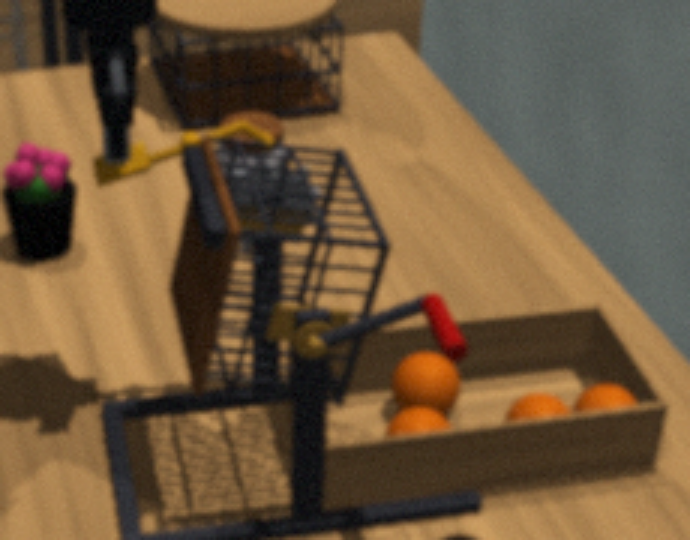

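The pawl is lifted and the basket is swinging back (about 1.6 rad now). I'll press slightly deeper and hold.

```bash
for i in 1 2; do python3 -m inch '{"rotation":[[0,0,0],[0,0,0],[0,0,0],[0,0,0],[0,0,0],[0,0,0],[0,0,0],[0,0,0],[0,0,0],[0,0,0],[0,0,0],[0,0,0],[0,0,0],[0,0,0],[0,0,0],[0,0,0],[0,0,0],[0,0,0],[0,0,0],[0,0,0]],"dp":[[0,0,0.001],[0,0,0.001],[0,0,0.001],[0,0,0.001],[0,0,0.001],[0,0,0.001],[0,0,0.001],[0,0,0.001],[0,0,0.001],[0,0,0.001],[0,0,0.001],[0,0,0.001],[0,0,0.001],[0,0,0.001],[0,0,0.001],[0,0,0.001],[0,0,0.001],[0,0,0.001],[0,0,0.001],[0,0,0.001]],"jaw":[0,0,0,0,0,0,0,0,0,0,0,0,0,0,0,0,0,0,0,0]}' | grep -E 't:|force'; done; python3 - <<'E'
from h import *
im=vision.capture('side');t=vision.capture('top')
print('side',spotter.landmark_of('side','push_bar'),'top',spotter.landmark_of('top','push_bar'))
d=cv2.imread('pics/side0.png')[:,:,::-1].astype(int)
print('basket region diff vs start',abs(im.astype(int)-d)[165:245,275:330].mean(),abs(im.astype(int)-d)[195:215,298:315].mean())
h=cv2.cvtColor(np.ascontiguousarray(im),cv2.COLOR_RGB2HSV)
for q in (h,cv2.cvtColor(cv2.imread('pics/side0.png'),cv2.COLOR_BGR2HSV)):
    m=((q[...,0]<5)|(q[...,0]>174))&(q[...,1]>180)&(q[...,2]>60);m[:,:280]=0;m[:,400:]=0;m[:180]=0;m[260:]=0
    ys,xs=np.nonzero(m);print(len(xs),np.median(xs),np.median(ys))
E
```

```text
t: 13.35
tcp_rot: [0.999, -0.044, 0.0, 0.0]
wrist_force: [0.7, 0.1, 1.6]
finger_force: 0.7
t: 15.35
tcp_rot: [0.999, -0.044, 0.0, 0.0]
wrist_force: [0.8, 0.1, 0.9]
finger_force: 0.7
side [{'xy': [304.8, 201.8], 'conf': 0.76}] top [{'xy': [375.8, 225.1], 'conf': 0.69}]
basket region diff vs start 9.948030303030302 15.409803921568628
169 309.0 205.0
167 309.0 204.0
```

The red bar is back at its starting pixel, so the basket is upright. I'll release the pad straight up and move clear.

```bash
python3 -m inch '{"rotation":[[0,0,0],[0,0,0],[0,0,0],[0,0,0],[0,0,0],[0,0,0],[0,0,0],[0,0,0],[0,0,0],[0,0,0],[0,0,0],[0,0,0],[0,0,0],[0,0,0],[0,0,0]],"dp":[[0,0,-0.02],[0,0,-0.04],[0,0,-0.1],[0,0,-0.2],[0,0,-0.2],[0,0,-0.2],[0,-0.25,-0.2],[0,-0.25,-0.2],[0,-0.25,-0.2],[0,-0.25,-0.2],[0,-0.25,-0.2],[0,-0.25,-0.2],[0,-0.25,-0.2],[0,-0.25,-0.2],[0,-0.25,-0.2]],"jaw":[0,0,0,0,0,0,0,0,0,0,0,0,0,0,0]}'; python3 - <<'E'
from h import *
im=vision.capture('side')[:,:,::-1];t=vision.capture('top')[:,:,::-1]
cv2.imwrite('pics/a8.png',np.hstack([cv2.resize(im[110:290,220:450],(460,360)),cv2.resize(t[105:265,265:405],(315,360))]))
E
```

```text
t: 17.05
tcp_pos: [462.9, 266.6, 370.6]
tcp_rot: [0.999, -0.045, 0.001, -0.0]
wrist_force: [-0.0, -0.8, -0.1]
width: 0.1
finger_force: 0.0
```

View pics/a8.png

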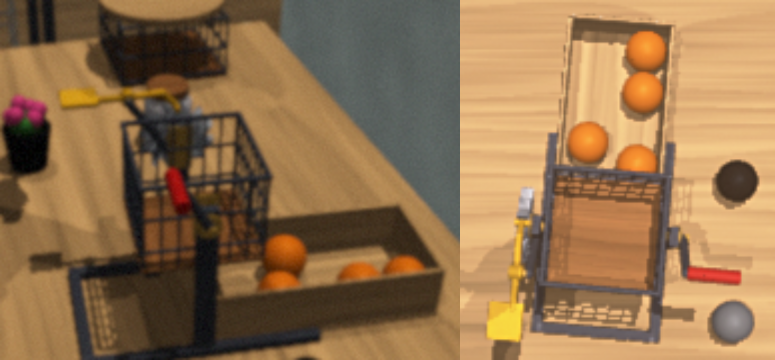

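The basket is upright and empty, the pawl is level with its pad at (80,98), the four oranges are at rest in the tray, and the arm is clear.

```bash
python3 -c "
from bench import finish_job
print(finish_job())"
```

```text
the job is handed in; nothing more can be done
None
```

I handed the job in at about 17 s: in the last pictures the empty basket stood upright, the pawl was dropped, all four oranges lay in the tray and the arm was clear; the hand-in returned no verdict.

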